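# Shut the balance's draught shield and tare it

## Task

A beaker stands on the pan of the laboratory balance, but the sliding glass top panel and the right-hand side door of the draught shield (right as you face the control panel) have been left open. With the fingertips, gently push both fully shut without slamming them, and then, with the shield shut, press the tare key (the long bar key in the middle of the control panel) and let it go. Leave the beaker on the pan, the other door, the other two keys and everything lying about on the bench as they are.

Things in the scene. Friction and masses are not known exactly. Their poses are not given: they have to be found in the camera images.
- balance: White balance with a glass draught shield, 340 (x) x 210 (y) mm, fixed; origin on the bench under its middle; its own -x is the front, z up. Control deck x -170 to -70, sloping from 46 up to 68 mm high; glass chamber x -70 to 95, solid rear housing behind it. Shield 231 mm high; only the top grip bar stands higher. Pan: 110 mm disc at x 12, y 0, top 81 mm above the bench.
- top_panel (a joint): Opening of the glass top panel, m: 0 = shut against its front stop, growing as it slides to the balance's own +x (backwards), up to 0.115. Starts 0.045 to 0.10 open. Slides at about 1.5 N and stays where it is left. 167 x 172 mm, upper face 231 mm above the bench.
- right_door (a joint): Opening of the right-hand (-y side) glass door, m: 0 = shut against its front stop, growing as it slides to the balance's own +x (backwards), up to 0.115. Starts 0.045 to 0.10 open. Slides at about 1.5 N and stays where it is left. 163 mm long; outer glass face at y -102 of the balance, 73 to 227 mm above the bench.
- left_door (a joint): Opening of the left-hand (+y side) door, the mirror image of the right one, m; it is shut (0) and stays shut.
- top_panel_grip (a point): Centre of the grey grip bar standing on the front edge of the top panel, moving with it: 12 (x) x 70 (y) x 20 mm high, from 231 to 251 mm above the bench. Axes as the balance's. With the panel shut it is at x -62, y 0 of the balance.
- right_door_grip (a point): Centre of the grey grip that sticks out of the right-hand door near its front edge, moving with it: 12 mm (x), reaching from the glass (y -102) out to y -127 of the balance, 165 to 228 mm above the bench. Axes as the balance's. With the door shut it is at x -62, y -114 of the balance. The space beside the glass behind it is free.
- left_door_grip (a point): Centre of the same grip on the left-hand door, at y +114 of the balance.
- tare_key (a joint): Travel of the tare key, m: 0 = up, 0.004 = fully down; spring key, 0.8 N to start, 4 N fully down, comes back by itself. The press counts from about 0.002.
- tare_key_top (a point): Centre of the upper face of the tare key, the long white bar key (22 mm in x, 54 mm in y, standing 6 mm proud of the deck) in the middle of the control deck, x -144, y 0, about 57 mm above the bench. Its own z is the deck's normal (leaning 0.226 rad towards the front); pressed along -z.
- power_key (a joint): Travel of the small round key (16 mm diameter, 74 mm to the +y side of the tare key), m, 0 = up, 0.004 = down: switches the balance off; not to be pressed.
- menu_key (a joint): Travel of the small square key (16 mm, 74 mm to the -y side of the tare key), m, 0 = up, 0.004 = down; not to be pressed.
- pan_beaker: Glass beaker, 50 mm across, 68 mm high, standing on the balance's pan; origin under its middle.
- small_beaker: Glass beaker, 44 mm across, 58 mm high, on the bench to the right of the balance; origin under its middle.
- spatula: Steel spatula 160 mm long (along its x), 16 mm wide, 6 mm high, lying on the bench to the right of the balance.
- weight: Steel knob weight, 31 mm across, 57 mm high, on the bench to the left of the balance.
- weigh_boat: White square open weighing boat, 85 x 85 x 20 mm, on the bench to the left of the balance.
- bottle: White square plastic bottle, 86 x 86 mm, 194 mm high with its cap, on the bench.
- mortar: White porcelain mortar, 114 mm across, 62 mm high, its pestle leaning out to about 98 mm, on the bench.
- amber_jar: Amber glass jar with a white cap, 64 mm across, 85 mm high, on the bench.
Not all that is in view belongs to the job. Leave any yellow look-alike of the pan_beaker alone.

How it is judged:
On the way, in this order (a step that is already met when the one before it is completed fails the run):
1. the draught shield is shut all round (value of joint each of top_panel, right_door, left_door below 0.003 m), for 0.2 s.
2. the tare key is pressed while the shield is shut (all of step 1 and value of joint tare_key above 0.002 m), for 0.05 s.
At the end, for the whole second after the job is handed in: The top panel and both side doors are within 3 mm of shut, all three keys are up again, the beaker stands upright on the pan within 10 mm of its start, and every other thing on the bench is within 30 mm of its start (all of step 1 and value of joint each of tare_key, power_key, menu_key below 0.001 m and not (distance of pan_beaker from where it was at the start of the episode above 0.01 m) and angle between pan_beaker's own z axis and vertical below 0.1 rad and not (distance of small_beaker from where it was at the start of the episode above 0.03 m) and not (distance of spatula from where it was at the start of the episode above 0.03 m) and not (distance of weight from where it was at the start of the episode above 0.03 m) and not (distance of bottle from where it was at the start of the episode above 0.03 m) and not (distance of mortar from where it was at the start of the episode above 0.03 m) and not (distance of amber_jar from where it was at the start of the episode above 0.03 m) and not (distance of weigh_boat from where it was at the start of the episode above 0.03 m)); the robot touches nothing.
It fails at once if the beaker on the pan is lifted or shifted by more than 10 mm (distance of pan_beaker from where it was at the start of the episode above 0.01 m).
It fails at once if something on the bench is picked up or shifted by more than 30 mm (distance of any of small_beaker, spatula, weight, bottle, mortar, amber_jar, weigh_boat from where it was at the start of the episode above 0.03 m).
It fails at once if the left-hand door is opened by more than 10 mm, or the power or menu key is pressed (value of joint left_door above 0.01 m or value of joint any of power_key, menu_key above 0.002 m).
It fails at once if a panel is slammed (moves faster than 0.5 m/s towards shut) (velocity of joint any of top_panel, right_door below -0.5 m/s).
It fails at once if the fingers press on the balance with more than 40 N (contact force between the fingers and balance above 40 N).
It also fails if it takes over 48 s, if anything falls off the work surface, if the arm or the gripper's body presses on something with over 40 N, if the wrist force passes 120 N, or if a joint passes its speed limit or range.

## Robot

A 6-joint arm with a two-finger parallel gripper is mounted at the origin on the work surface. World frame = base frame: x ahead of the robot, y to its left, z up, the work surface at z = 0. Lengths are in m, angles in rad, forces in N, time in s.
With the tool pointing down it reaches from about 0.375 to 0.75 m from the base axis. Payload 9 kg.
Tool frame: the origin (TCP) lies on the mounting face of the last link; the fingertips stand 173 mm ahead of it and the grasp point (between the pads) lies 155 mm ahead of it; y points along the fingers, z is the direction in which the jaws open and shut, and the axes are right-handed (so a half turn about y gives the same grasp; the last joint's range is limited). The gripper opens to 85 mm and grips with 20 to 120 N. Pads are 22 mm wide; open, the fingers measure 114 mm over their backs; the gripper's body (76 mm by 85 mm) begins 54 mm behind the grasp point. The pads swing forward as they close: fully open they stand 13 mm farther back than shut.
Start: joints at [-1.468, 0.104, 0.097, 1.564, 0, 1.353], TCP at [0.189, -0.569, 0.405] pointing down, gripper open.
Joint ranges: [-2.99, 2.99], [-0.84, 1.86], [-1.1, 1.16], [-1.84, 2.11], [-1.51, 1.56], [-3.14, 3.14]. Speed limits (rad/s): [2.22, 2.22, 2.57, 3.14, 3.14, 3.14].

## Interface

Orientations are given as a rotation vector (axis times angle).
In Python, from bench import arm gives the robot as it stands. The module is installed in compiled form; this text tells all that it offers.
- The arm moves only by the tool drive_tool, never from a script. Its argument "deltas" is a list of rows, each a list of 7 numbers: the finger opening in mm, from 0 to 85.4, then the shift along the tool's x, y, z in units of 40 mm (1.0 is 40 mm), then the turn, a rotation vector about the tool's x, y, z in units of 6 degrees (1.0 is 6 degrees). In form: [[fingers, tx, ty, tz, wx, wy, wz], ...]. A call has 1 to 10 rows; each row is the pose to reach, as a shift and turn from the pose commanded when the call began, along the tool's axes at that moment; what a row does not reach only later rows make up. A row lasts 1/12 s, in which the tool goes at most 41.7 mm and 7.16 degrees, less where a joint would pass 70% of its speed; a pose out of reach is approached as far as the arm can. A call with a gripper value outside its range is refused whole. The fingers move at their own pace and stop on an object; "squeeze" is the grip in N (left out, the last holds). Time passes only in rows, so rows that repeat a pose let the fingers close. It gives the time, the measured TCP pose, the force and the opening at its end, in the units of the state.
- arm.state(): the state, without advancing time (a new reading comes with each control period).
- arm.grab_frame(name): name is "scene" or "top" or "wrist"; returns a dict with "frame" (400x640x3 uint8, red, green, blue), "z_map" (400x640 float32, m along the optical axis (not along the pixel's ray), 0 where there is no reading), "fx", "fy", "cx", "cy" (pixels), "pose" (4x4, takes a point from camera to world coordinates). Camera axes: x right, y down, z forward; pixel columns grow to the right and rows downward; lengths in m; the calibration is good to about 2 mm. A picture is of the moment at which its call begins.
- arm.sign_off(): hands the job in, once; it reports no verdict.
The state is a dict: "clock": time; "qpos": joint angles; "joint_velocities": joint speeds; "tau": joint torques, N m; "position": TCP position; "orientation": TCP orientation; "force": force on the tool from outside, world axes, zero at the start; "ft_torque": the same for the moment, N m; "finger_gap": finger opening in m.
Only numpy, scipy, OpenCV 4.12 (cv2) and the standard library are available. Lean on these libraries where they do the work, as an engineer would, in place of code of your own. Each camera call takes 0.05 s, during which the arm holds its last target.

## Working session

There is one attempt and no reset: what is moved stays moved. The work goes in short steps, Python scripts to look and compute and a tool call to move; the robot and the scene stay as the last step left them, time stands still between calls to the robot, and variables do not carry over. Pictures are saved under pics/ and viewed, and the job is handed in when it is done.

Besides the shell and the picture viewer there is one more tool, called after ">>>" as name(argument=value, ...), one argument or row to a line, values as JSON. drive_tool: Moves the arm, as the interface text tells. Its arguments: {"type":"object","properties":{"deltas":{"type":"array","items":{"type":"array","items":{"type":"number"}}},"squeeze":{"type":"number"}},"required":["deltas"]}

```bash
mkdir -p pics
python3 - <<'E'
from bench import arm
import cv2,numpy as np,pickle
s=arm.state();print({k:np.round(v,3) for k,v in s.items()})
for n in("scene","top"):
    f=arm.grab_frame(n);pickle.dump(f,open(f"{n}0.pkl","wb"))
    cv2.imwrite(f"pics/{n}0.png",f["frame"][:,:,::-1]);print(n,f["fx"],f["cx"],f["cy"],np.round(f["pose"],3))
E
```

```text
{'clock': np.float64(0.0), 'qpos': array([-1.468,  0.105,  0.096,  1.564,  0.   ,  1.353]), 'joint_velocities': array([-0.001, -0.   , -0.001,  0.001, -0.001, -0.   ]), 'tau': array([-0.0000e+00, -5.5693e+01,  5.0365e+01,  1.7000e-02, -0.0000e+00,
       -0.0000e+00]), 'position': array([ 0.189, -0.569,  0.404]), 'orientation': array([-0.331,  2.049, -2.047]), 'force': array([-0.753, -0.049,  0.857]), 'ft_torque': array([-0.011,  0.028,  0.046]), 'finger_gap': np.float64(0.086)}
scene 443.96338365480125 324.64715221476365 201.98524207825574 [[ 0.399 -0.87   0.288  0.22 ]
 [-0.917 -0.378  0.13  -0.171]
 [-0.004 -0.316 -0.949  1.256]
 [ 0.     0.     0.     1.   ]]
top 515.749501063569 317.3654768710478 202.5827974169455 [[ 0.098 -0.969  0.228  0.285]
 [-0.995 -0.096  0.02  -0.027]
 [ 0.003 -0.229 -0.973  1.441]
 [ 0.     0.     0.     1.   ]]
```

View pics/scene0.png

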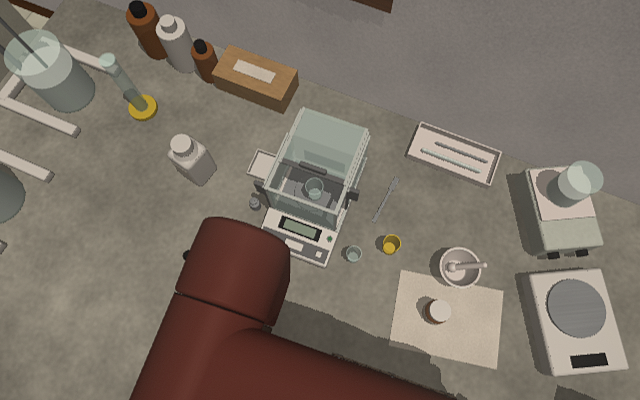

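View pics/top0.png

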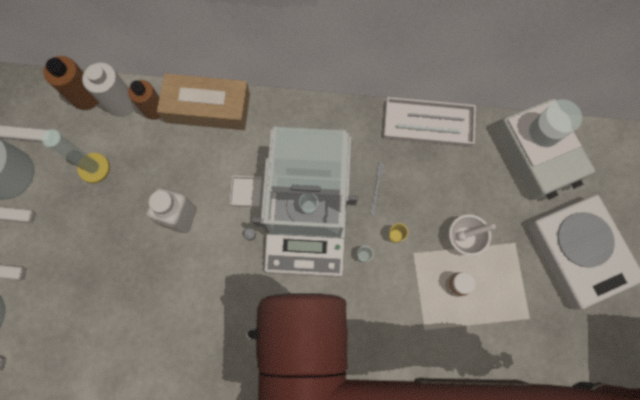

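Run:
```python
import cv2,pickle
f=pickle.load(open("scene0.pkl","rb"));c=f["frame"][95:275,230:410,::-1]
cv2.imwrite("pics/sc_c.png",cv2.resize(c,(594,594),interpolation=cv2.INTER_CUBIC))
f=pickle.load(open("top0.pkl","rb"));c=f["frame"][115:285,220:400,::-1]
cv2.imwrite("pics/top_c.png",cv2.resize(c,(630,595),interpolation=cv2.INTER_CUBIC))
```

```text
(no output)
```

View pics/sc_c.png

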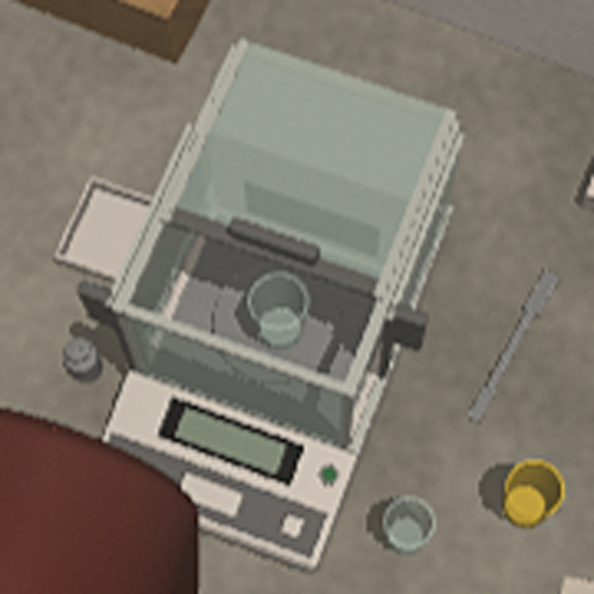

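View pics/top_c.png

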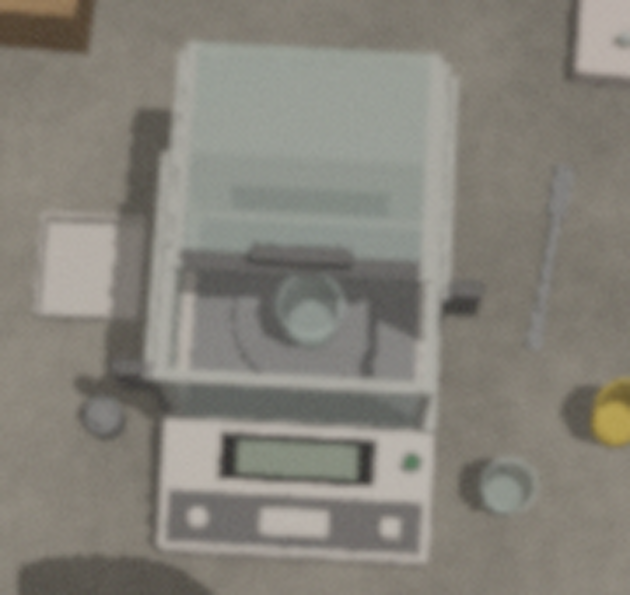

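```bash
cat > h.py <<'E'
import numpy as np,cv2,pickle
def ray(f,u,v,z):
    P=f["pose"];d=P[:3,:3]@np.array([(u-f["cx"])/f["fx"],(v-f["cy"])/f["fy"],1]);o=P[:3,3]
    return o+d*(z-o[2])/d[2]
def proj(f,p):
    P=f["pose"];c=P[:3,:3].T@(np.asarray(p)-P[:3,3]);return np.array([f["fx"]*c[0]/c[2]+f["cx"],f["fy"]*c[1]/c[2]+f["cy"]])
E
python3 - <<'E'
from h import *
t=pickle.load(open("top0.pkl","rb"));s=pickle.load(open("scene0.pkl","rb"))
def blob(f,u,v,r,lo=True):
    g=cv2.cvtColor(f["frame"],cv2.COLOR_RGB2GRAY).astype(float)
    u0,v0=int(round(u)),int(round(v));w,h=r
    p=g[v0-h:v0+h+1,u0-w:u0+w+1];b=np.median(np.r_[p[0],p[-1]]) if lo else p.min()
    wt=np.clip(p-b-25,0,None);yy,xx=np.mgrid[v0-h:v0+h+1,u0-w:u0+w+1]
    return (wt*xx).sum()/wt.sum(),(wt*yy).sum()/wt.sum()
T=lambda x,y:(x/3.5+220-.36,y/3.5+115-.36); S=lambda x,y:(x/3.3+230-.35,y/3.3+95-.35)
for n,q,r in(("power",(197,516),(5,5)),("tare",(294,522),(14,6)),("menu",(391,527),(5,5))):
    c=blob(t,*T(*q),r);print(n,np.round(c,2),np.round(ray(t,*c,.057),4))
for n,q in(("tare",(211,495)),("menu",(292,525))):
    c=blob(s,*S(*q),(5,5) if n=="menu" else (12,9));print("S",n,np.round(c,2),np.round(ray(s,*c,.057),4), np.round(ray(s,*S(*q),.057),4))
print("front corners", ray(t,*T(160,548),.04),ray(t,*T(428,560),.04))
print("topgrip",ray(t,*T(301,252),.251),ray(s,*S(275,238),.251))
print("doorgrip",ray(t,*T(464,288),.228),ray(s,*S(410,318),.228))
for n,z in(("T",t),("S",s)):
    print(n,"panel top corners", [np.round(ray(z,*(T if n=="T" else S)(*p),.231),4) for p in ([(190,43),(443,57)] if n=="T" else [(242,40),(458,112)])])
    g=lambda u,v:z["z_map"][int(v),int(u)]
E
```

```text
power [276.04 262.16] [0.4355 0.0947 0.057 ]
tare [303.57 263.74] [0.4386 0.0207 0.057 ]
menu [331.07 265.24] [ 0.4418 -0.0531  0.057 ]
S tare [295.3  243.52] [0.4416 0.0186 0.057 ] [0.4368 0.0216 0.057 ]
S menu [318.25 253.94] [ 0.4401 -0.0513  0.057 ] [ 0.4405 -0.0508  0.057 ]
front corners [0.41017702 0.122099   0.04      ] [ 0.42138501 -0.08491199  0.04      ]
topgrip [0.60057267 0.02825609 0.251     ] [0.59773705 0.02856641 0.251     ]
doorgrip [ 0.59218113 -0.08564809  0.228     ] [ 0.58743118 -0.08549234  0.228     ]
T panel top corners [array([0.7515, 0.1239, 0.231 ]), array([ 0.7589, -0.0566,  0.231 ])]
S panel top corners [array([0.7504, 0.1259, 0.231 ]), array([ 0.7593, -0.0551,  0.231 ])]
```

```bash
cat >> h.py <<'E'
from scipy.spatial.transform import Rotation as Ro
O=np.array([.5825,.027,0]);YAW=.044
B=Ro.from_euler('z',YAW)
def b2w(p): return O+B.apply(p)
def go(tip,R):  # tip world target, R tool orientation
    from bench import arm
    s=arm.state();R0=Ro.from_rotvec(s["orientation"])
    tcp=np.asarray(tip)-R.apply([0,.173,0])
    print("t",round(float(s["clock"]),2),"tcp",np.round(s["position"],4),"tip_bal",np.round(B.inv().apply(s["position"]+R0.apply([0,.173,0])-O),4),"F",np.round(s["force"],1),"gap",round(float(s["finger_gap"]),4))
    print("target tcp",np.round(tcp,4),"shift",np.round(R0.inv().apply(tcp-s["position"])/.04,3),"turn",np.round((R0.inv()*R).as_rotvec()/np.radians(6),3))
# tool axes for pointing down: y=-Z ; jaw z along balance +-y
def Rd(sgn=1,tilt=0): # z tool along sgn*balance y ; tilt about balance y
    y=np.array([0,0,-1.]);z=np.array([0,sgn,0.]);x=np.cross(y,z)
    return B*Ro.from_euler('y',tilt)*Ro.from_matrix(np.c_[x,y,z])
E
python3 - <<'E'
from h import *
from bench import arm
print(np.round(Ro.from_rotvec(arm.state()["orientation"]).as_matrix(),3))
for s in(1,-1):
    go(b2w([.05,-.122,.30]),Rd(s))
E
```

```text
[[-0.949 -0.     0.315]
 [-0.315  0.001 -0.949]
 [-0.    -1.    -0.001]]
t 0.1 tcp [ 0.1892 -0.5693  0.404 ] tip_bal [-0.4191 -0.5782  0.231 ] F [-0.2  0.5 -1.4] gap 0.0856
target tcp [ 0.6378 -0.0927  0.473 ] shift [-14.401  -1.711  -7.773] turn [-2.0000e-03 -2.7357e+01 -1.6000e-02]
t 0.1 tcp [ 0.1892 -0.5693  0.404 ] tip_bal [-0.4191 -0.5782  0.231 ] F [-0.2  0.5 -1.4] gap 0.0856
target tcp [ 0.6378 -0.0927  0.473 ] shift [-14.401  -1.711  -7.773] turn [ 1.100e-02  2.643e+00 -1.000e-03]
```

>>> drive_tool(
  deltas=[
    [0,0,-1,0,0,0,0],
    [0,-0.5,-1.75,-0.3,0,0,0],
    [0,-1.5,-1.75,-0.8,0,0.2,0],
    [0,-2.4,-1.75,-1.3,0,0.4,0],
    [0,-3.3,-1.75,-1.8,0,0.6,0],
    [0,-4.2,-1.75,-2.3,0,0.8,0],
    [0,-5.1,-1.75,-2.8,0,1,0],
    [0,-6,-1.75,-3.2,0,1.2,0],
    [0,-6.9,-1.75,-3.7,0,1.4,0],
    [0,-7.8,-1.75,-4.2,0,1.6,0],
  ],
  squeeze=20,
)

```text
clock: 0.93
position: [0.4333, -0.3098, 0.4745]
orientation: [-0.163, 2.143, -2.142]
force: [1.3, -0.2, 0.3]
finger_gap: -0.0002
```

```bash
python3 -c "
from h import *
go(b2w([.05,-.122,.30]),Rd(-1))"
```

```text
t 0.93 tcp [ 0.4333 -0.3098  0.4745] tip_bal [-0.1639 -0.3299  0.3015] F [ 1.3 -0.2  0.3] gap -0.0002
target tcp [ 0.6378 -0.0927  0.473 ] shift [-5.876  0.036 -4.591] turn [0.002 1.032 0.002]
```

>>> drive_tool(
  deltas=[
    [0,-0.8,0,-0.6,0,0.2,0],
    [0,-1.6,0,-1.2,0,0.4,0],
    [0,-2.4,0,-1.8,0,0.6,0],
    [0,-3.2,0,-2.4,0,0.8,0],
    [0,-4.0,0,-3.0,0,1,0],
    [0,-4.8,0,-3.6,0,1.03,0],
    [0,-5.4,0,-4.2,0,1.03,0],
    [0,-5.8,0,-4.5,0,1.03,0],
    [0,-5.88,0,-4.59,0,1.03,0],
    [0,-5.88,0,-4.59,0,1.03,0],
  ],
)

```text
clock: 1.77
position: [0.6373, -0.0931, 0.4738]
orientation: [-0.054, 2.198, -2.198]
force: [0.5, -0.2, -0.2]
finger_gap: -0.0002
```

```bash
python3 -c "
from h import *
go(b2w([.05,-.122,.19]),Rd(-1))
from bench import arm
for n in('top','wrist'):
  f=arm.grab_frame(n);pickle.dump(f,open(n+'1.pkl','wb'))
  cv2.imwrite('pics/%s1.png'%n,f['frame'][:,:,::-1])"
```

```text
t 1.77 tcp [ 0.6373 -0.0931  0.4738] tip_bal [ 0.0492 -0.1223  0.3008] F [ 0.5 -0.2 -0.2] gap -0.0002
target tcp [ 0.6378 -0.0927  0.363 ] shift [-0.017  2.77  -0.008] turn [0.004 0.034 0.012]
```

View pics/wrist1.png

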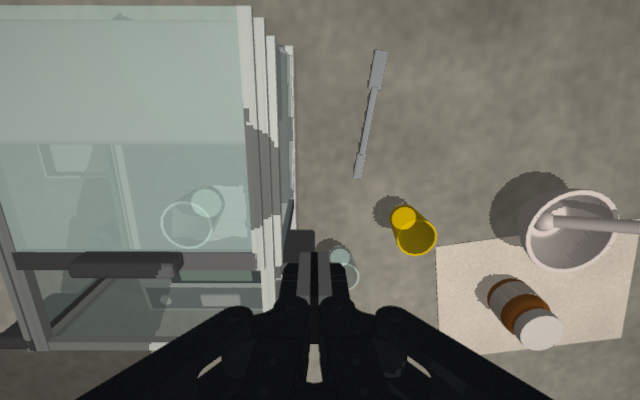

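View pics/top1.png

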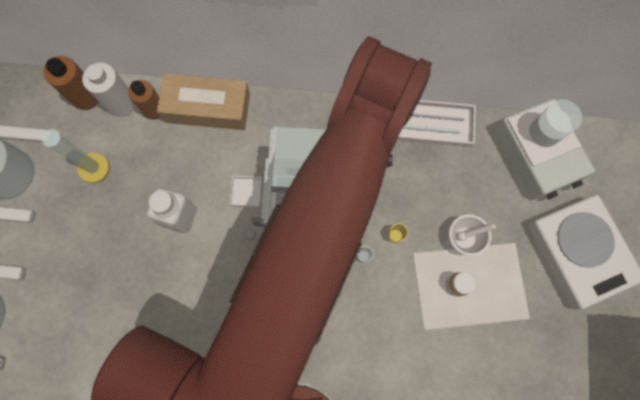

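```bash
python3 -c "
from h import *
f=pickle.load(open('wrist1.pkl','rb'));print(np.round(f['pose'],3))
for n,p in dict(dgrip_top=[.0025,-.127,.228],dgrip_bot=[.0025,-.127,.165],dgrip_front=[-.0035,-.114,.228],dgrip_back=[.0085,-.114,.228],tip=[.0492,-.1223,.30],tgrip_l=[.0165,.035,.251],tgrip_r=[.0165,-.035,.251],tgb=[.0225,-.035,.251]).items(): print(n,np.round(proj(f,b2w(p)),1))
c=f['frame'][200:340,220:380,::-1];cv2.imwrite('pics/w1c.png',cv2.resize(c,(640,560),interpolation=cv2.INTER_CUBIC))
t=pickle.load(open('top1.pkl','rb'))
z=t['z_map'];P=t['pose']
for u,v in((400,70),(370,110),(350,160),(320,210),(290,260),(260,310)):
  d=np.array([(u-t['cx'])/t['fx'],(v-t['cy'])/t['fy'],1])*z[v,u];print(np.round(P[:3,:3]@d+P[:3,3],3))
"
```

```text
[[ 0.046 -0.944 -0.327  0.722]
 [-0.999 -0.043 -0.014 -0.091]
 [-0.001  0.327 -0.945  0.443]
 [ 0.     0.     0.     1.   ]]
dgrip_top [317.8 274. ]
dgrip_bot [317.  236.7]
dgrip_front [300.  281.1]
dgrip_back [299.8 266.7]
tip [310.1 269.3]
tgrip_l [ 69.2 273.7]
tgrip_r [176.8 273.9]
tgb [175.6 265.8]
[ 0.636 -0.109  0.79 ]
[ 0.58  -0.074  0.775]
[ 0.51  -0.053  0.76 ]
[ 0.438 -0.018  0.747]
[0.367 0.017 0.728]
[0.296 0.052 0.709]
```

View pics/w1c.png

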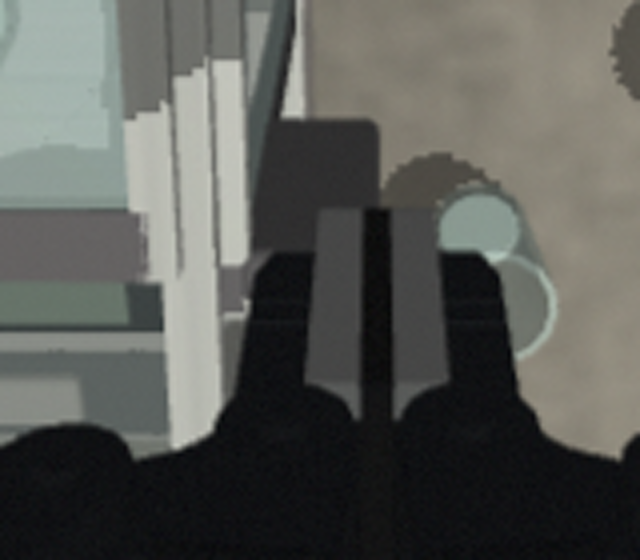

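>>> drive_tool(
  deltas=[
    [0,0,0.4,0,0,0,0],
    [0,0,1.0,0,0,0,0],
    [0,0,1.6,0,0,0,0],
    [0,0,2.1,0,0,0,0],
    [0,0,2.4,0,0,0,0],
    [0,0,2.4,0,0,0,0],
  ],
)

```text
clock: 2.37
position: [0.6356, -0.0952, 0.3758]
orientation: [-0.053, 2.203, -2.2]
force: [-0.4, -0.2, -0.7]
finger_gap: 0.0
```

```bash
python3 -c "
from h import *
go(b2w([-.042,-.123,.205]),Rd(-1))
from bench import arm
f=arm.grab_frame('wrist');cv2.imwrite('pics/w2.png',f['frame'][:,:,::-1])
f=arm.grab_frame('scene');cv2.imwrite('pics/s2.png',cv2.resize(f['frame'][95:275,230:410,::-1],(594,594),interpolation=cv2.INTER_CUBIC))"
```

```text
t 2.37 tcp [ 0.6356 -0.0952  0.3758] tip_bal [ 0.0469 -0.1242  0.2028] F [-0.4 -0.2 -0.7] gap 0.0
target tcp [ 0.546  -0.0977  0.378 ] shift [ 2.241 -0.046 -0.035] turn [ 0.013 -0.002  0.038]
```

View pics/w2.png

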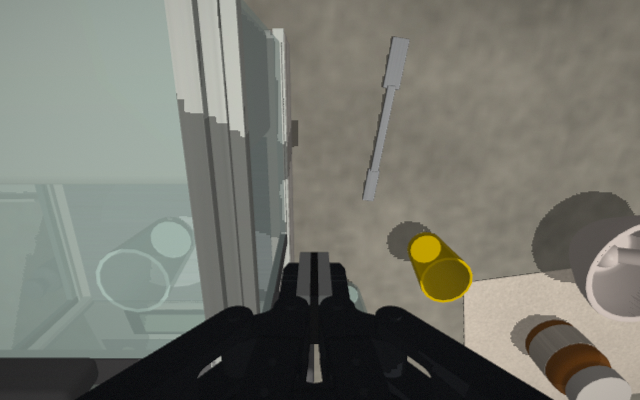

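View pics/s2.png

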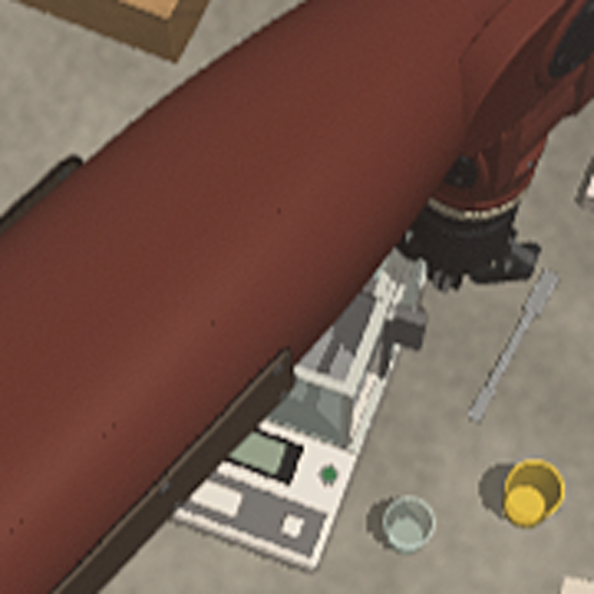

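>>> drive_tool(
  deltas=[
    [0,0.15,0,0,0,0,0],
    [0,0.3,0,0,0,0,0],
    [0,0.45,0,0,0,0,0],
    [0,0.6,0,0,0,0,0],
    [0,0.75,0,0,0,0,0],
    [0,0.9,0,0,0,0,0],
  ],
)

```text
clock: 2.97
position: [0.6002, -0.0959, 0.3792]
orientation: [-0.049, 2.197, -2.198]
force: [0.5, -1.0, 0.4]
finger_gap: 0.0007
```

>>> drive_tool(
  deltas=[
    [0,0.15,0,0,0,0,0],
    [0,0.3,0,0,0,0,0],
    [0,0.45,0,0,0,0,0],
    [0,0.6,0,0,0,0,0],
    [0,0.75,0,0,0,0,0],
    [0,0.85,0,0,0,0,0],
  ],
)

```text
clock: 3.47
position: [0.5661, -0.0974, 0.3787]
orientation: [-0.05, 2.199, -2.199]
force: [1.0, 0.7, 0.5]
finger_gap: -0.0006
```

```bash
python3 -c "
from h import *
go(b2w([-.045,-.123,.205]),Rd(-1))"
```

```text
t 3.47 tcp [ 0.5661 -0.0974  0.3787] tip_bal [-0.0219 -0.1236  0.2057] F [1.  0.7 0.5] gap -0.0006
target tcp [ 0.543  -0.0979  0.378 ] shift [ 0.579  0.017 -0.015] turn [-0.     0.013  0.001]
```

>>> drive_tool(
  deltas=[
    [0,0.1,0,0,0,0,0],
    [0,0.2,0,0,0,0,0],
    [0,0.3,0,0,0,0,0],
    [0,0.4,0,0,0,0,0],
    [0,0.45,0,0,0,0,0],
    [0,0.45,0,0,0,0,0],
  ],
)

```text
clock: 3.97
position: [0.5484, -0.0982, 0.3786]
orientation: [-0.05, 2.199, -2.199]
force: [-0.3, -0.2, 0.4]
finger_gap: -0.0001
```

```bash
python3 -c "
from h import *
go(b2w([-.045,-.123,.205]),Rd(-1))
from bench import arm
f=arm.grab_frame('wrist');cv2.imwrite('pics/w3.png',f['frame'][:,:,::-1])"
```

```text
t 3.97 tcp [ 0.5484 -0.0982  0.3786] tip_bal [-0.0397 -0.1236  0.2056] F [-0.3 -0.2  0.4] gap -0.0001
target tcp [ 0.543  -0.0979  0.378 ] shift [ 0.135  0.015 -0.016] turn [-0.001  0.012  0.005]
```

View pics/w3.png

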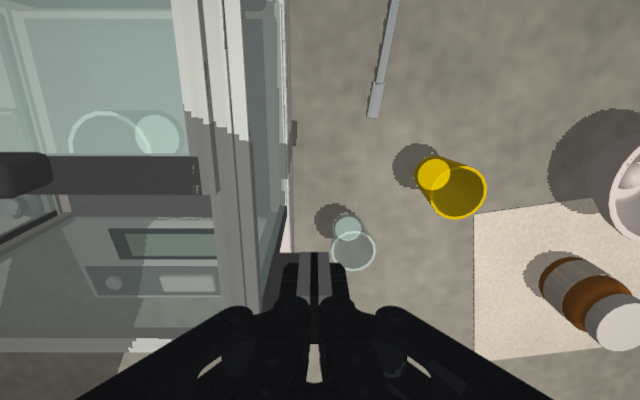

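>>> drive_tool(
  deltas=[
    [0,0.03,0,0,0,0,0],
    [0,0.06,0,0,0,0,0],
    [0,0.09,0,0,0,0,0],
  ],
)

```text
clock: 4.27
position: [0.5452, -0.0984, 0.3785]
orientation: [-0.05, 2.198, -2.199]
force: [2.1, 0.4, -0.4]
finger_gap: 0.0001
```

>>> drive_tool(
  deltas=[
    [0,0.02,0,0,0,0,0],
    [0,0.04,0,0,0,0,0],
    [0,0.04,0,0,0,0,0],
  ],
)

```text
clock: 4.52
position: [0.5435, -0.0985, 0.3787]
orientation: [-0.05, 2.199, -2.199]
force: [-0.1, 1.1, 0.2]
finger_gap: -0.0001
```

>>> drive_tool(
  deltas=[
    [0,0.02,0,0,0,0,0],
    [0,0.03,0,0,0,0,0],
    [0,0.03,0,0,0,0,0],
  ],
)

```text
clock: 4.77
position: [0.5424, -0.0985, 0.3787]
orientation: [-0.05, 2.198, -2.199]
force: [0.4, 0.6, -0.4]
finger_gap: 0.0003
```

>>> drive_tool(
  deltas=[
    [0,0.02,0,0,0,0,0],
    [0,0.03,0,0,0,0,0],
    [0,0.03,0,0,0,0,0],
  ],
)

```text
clock: 5.02
position: [0.5414, -0.0986, 0.3787]
orientation: [-0.049, 2.198, -2.198]
force: [4.4, 0.1, -1.7]
finger_gap: -0.0003
```

>>> drive_tool(
  deltas=[
    [0,0.02,0,0,0,0,0],
    [0,0.03,0,0,0,0,0],
    [0,0.03,0,0,0,0,0],
  ],
)

```text
clock: 5.27
position: [0.5409, -0.0986, 0.3788]
orientation: [-0.047, 2.197, -2.197]
force: [11.4, 1.2, -5.1]
finger_gap: -0.0004
```

>>> drive_tool(
  deltas=[
    [0,-0.1,0,0,0,0,0],
    [0,-0.3,0,0,0,0,0],
    [0,-0.6,0,0,0,0,0],
    [0,-0.7,-0.4,0,0,0,0],
    [0,-0.7,-1.2,0,0,0,0],
    [0,-0.7,-2,0,0,0,0],
    [0,-0.7,-2.4,0,0,0,0],
    [0,-0.7,-2.4,0,0,0,0],
  ],
)

```text
clock: 5.93
position: [0.5685, -0.0974, 0.4791]
orientation: [-0.044, 2.193, -2.199]
force: [-0.2, -0.6, 0.5]
finger_gap: -0.0001
```

```bash
python3 -c "
from h import *
go(b2w([.062,0,.30]),Rd(-1))"
```

```text
t 5.93 tcp [ 0.5685 -0.0974  0.4791] tip_bal [-0.0186 -0.1242  0.3061] F [-0.2 -0.6  0.5] gap -0.0001
target tcp [0.6444 0.0297 0.473 ] shift [-2.039  0.155 -3.09 ] turn [-0.026  0.013 -0.046]
```

>>> drive_tool(
  deltas=[
    [0,-0.4,0,-0.6,0,0,0],
    [0,-0.9,0,-1.3,0,0,0],
    [0,-1.4,0,-2.0,0,0,0],
    [0,-1.8,0,-2.6,0,0,0],
    [0,-2.0,0.1,-3.0,0,0,0],
    [0,-2.04,0.15,-3.09,0,0,0],
    [0,-2.04,0.15,-3.09,0,0,0],
    [0,-2.04,0.15,-3.09,0,0,0],
  ],
)

```text
clock: 6.6
position: [0.6438, 0.0295, 0.4679]
orientation: [-0.052, 2.199, -2.199]
force: [0.8, -1.5, -0.5]
finger_gap: 0.0001
```

```bash
python3 -c "
from h import *
go(b2w([.062,0,.240]),Rd(-1))
from bench import arm
f=arm.grab_frame('wrist');cv2.imwrite('pics/w4.png',f['frame'][:,:,::-1])
for x in (.0225,.0245): print(proj(f,b2w([x,0,.231])))
for y in(-.035,.035): print(proj(f,b2w([.023,y,.251])))"
```

```text
t 6.6 tcp [0.6438 0.0295 0.4679] tip_bal [ 6.110e-02 -2.000e-04  2.949e-01] F [ 0.8 -1.5 -0.5] gap 0.0001
target tcp [0.6444 0.0297 0.413 ] shift [-0.018  1.371 -0.005] turn [-0.002  0.015  0.015]
[312.46150745 271.59938729]
[312.46021173 269.07460672]
[367.14197573 287.5363603 ]
[257.5210402  287.42593292]
```

View pics/w4.png

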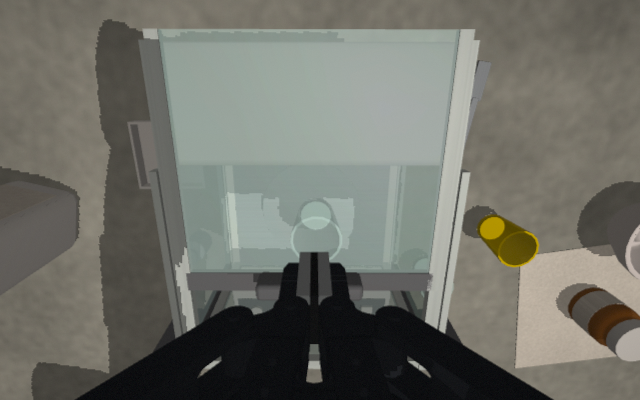

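>>> drive_tool(
  deltas=[
    [0,0,0.3,0,0,0,0],
    [0,0,0.6,0,0,0,0],
    [0,0,0.8,0,0,0,0],
    [0,0,0.9,0,0,0,0],
    [0,0,0.9,0,0,0,0],
  ],
)

```text
clock: 7.07
position: [0.6436, 0.0292, 0.4318]
orientation: [-0.05, 2.2, -2.2]
force: [-0.3, 0.6, 0.8]
finger_gap: 0.0001
```

>>> drive_tool(
  deltas=[
    [0,0,0.1,0,0,0,0],
    [0,0,0.2,0,0,0,0],
    [0,0,0.3,0,0,0,0],
    [0,0,0.35,0,0,0,0],
    [0,0,0.35,0,0,0,0],
  ],
)

```text
clock: 7.48
position: [0.6438, 0.0299, 0.4181]
orientation: [-0.051, 2.199, -2.199]
force: [-0.1, -0.3, -0.8]
finger_gap: 0.0
```

```bash
python3 -c "
from h import *
go(b2w([-.04,0,.242]),Rd(-1))
from bench import arm
f=arm.grab_frame('wrist');cv2.imwrite('pics/w5.png',f['frame'][:,:,::-1])"
```

```text
t 7.48 tcp [0.6438 0.0299 0.4181] tip_bal [6.130e-02 2.000e-04 2.451e-01] F [-0.1 -0.3 -0.8] gap 0.0
target tcp [0.5425 0.0252 0.415 ] shift [2.535e+00 7.900e-02 1.000e-03] turn [0.    0.014 0.007]
```

View pics/w5.png

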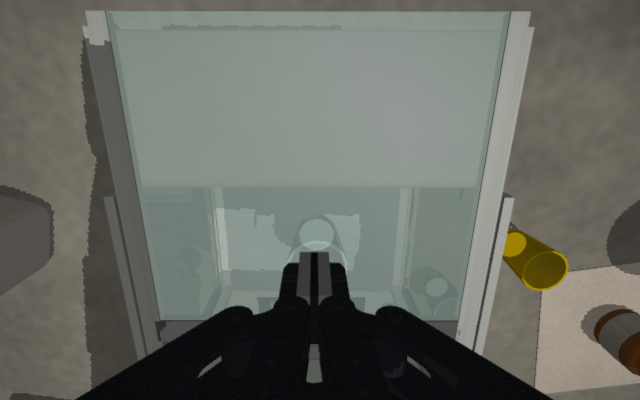

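>>> drive_tool(
  deltas=[
    [0,0,0.08,0,0,0,0],
    [0,0.1,0.08,0,0,0,0],
    [0,0.25,0.08,0,0,0,0],
    [0,0.4,0.08,0,0,0,0],
    [0,0.55,0.08,0,0,0,0],
    [0,0.7,0.08,0,0,0,0],
    [0,0.85,0.08,0,0,0,0],
    [0,1.0,0.08,0,0,0,0],
    [0,1.15,0.08,0,0,0,0],
    [0,1.3,0.08,0,0,0,0],
  ],
)

```text
clock: 8.37
position: [0.5914, 0.0275, 0.4157]
orientation: [-0.049, 2.198, -2.198]
force: [1.8, 1.6, 0.1]
finger_gap: 0.0
```

>>> drive_tool(
  deltas=[
    [0,0.15,0,0,0,0,0],
    [0,0.3,0,0,0,0,0],
    [0,0.45,0,0,0,0,0],
    [0,0.6,0,0,0,0,0],
    [0,0.75,0,0,0,0,0],
    [0,0.85,0,0,0,0,0],
    [0,0.95,0,0,0,0,0],
    [0,1.05,0,0,0,0,0],
    [0,1.1,0,0,0,0,0],
    [0,1.1,0,0,0,0,0],
  ],
)

```text
clock: 9.2
position: [0.5476, 0.0255, 0.4154]
orientation: [-0.05, 2.199, -2.199]
force: [-0.5, 0.5, -0.0]
finger_gap: -0.0001
```

```bash
python3 -c "
from h import *
go(b2w([-.046,0,.242]),Rd(-1))
from bench import arm
f=arm.grab_frame('wrist');cv2.imwrite('pics/w6.png',f['frame'][:,:,::-1])"
```

```text
t 9.2 tcp [0.5476 0.0255 0.4154] tip_bal [-0.035  -0.      0.2424] F [-0.5  0.5 -0. ] gap -0.0001
target tcp [0.5365 0.025  0.415 ] shift [ 0.276  0.011 -0.   ] turn [-0.001  0.013  0.004]
```

View pics/w6.png

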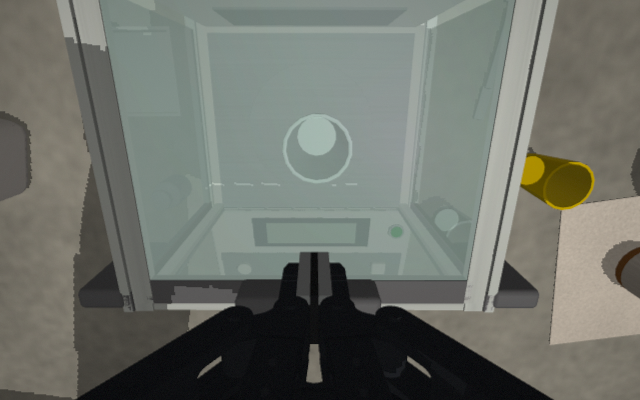

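>>> drive_tool(
  deltas=[
    [0,0.04,0,0,0,0,0],
    [0,0.08,0,0,0,0,0],
    [0,0.12,0,0,0,0,0],
    [0,0.16,0,0,0,0,0],
    [0,0.19,0,0,0,0,0],
    [0,0.19,0,0,0,0,0],
  ],
)

```text
clock: 9.75
position: [0.5402, 0.0251, 0.4155]
orientation: [-0.05, 2.199, -2.199]
force: [-0.4, 0.1, -0.1]
finger_gap: 0.0
```

>>> drive_tool(
  deltas=[
    [0,0.02,0,0,0,0,0],
    [0,0.04,0,0,0,0,0],
    [0,0.05,0,0,0,0,0],
    [0,0.05,0,0,0,0,0],
  ],
)

```text
clock: 10.08
position: [0.5383, 0.025, 0.4155]
orientation: [-0.05, 2.198, -2.199]
force: [0.9, -0.0, 0.1]
finger_gap: -0.0002
```

>>> drive_tool(
  deltas=[
    [0,0.02,0,0,0,0,0],
    [0,0.03,0,0,0,0,0],
    [0,0.03,0,0,0,0,0],
  ],
)

```text
clock: 10.33
position: [0.5372, 0.025, 0.4155]
orientation: [-0.05, 2.198, -2.199]
force: [0.7, -0.1, -0.4]
finger_gap: 0.0001
```

>>> drive_tool(
  deltas=[
    [0,0.02,0,0,0,0,0],
    [0,0.03,0,0,0,0,0],
    [0,0.03,0,0,0,0,0],
  ],
)

```text
clock: 10.58
position: [0.5361, 0.0249, 0.4155]
orientation: [-0.049, 2.198, -2.198]
force: [1.5, 0.3, -0.9]
finger_gap: -0.0
```

>>> drive_tool(
  deltas=[
    [0,0.02,0,0,0,0,0],
    [0,0.03,0,0,0,0,0],
    [0,0.03,0,0,0,0,0],
  ],
)

```text
clock: 10.83
position: [0.5355, 0.0248, 0.4156]
orientation: [-0.047, 2.197, -2.197]
force: [9.0, 0.8, -3.2]
finger_gap: -0.0001
```

>>> drive_tool(
  deltas=[
    [0,0.02,0,0,0,0,0],
    [0,0.03,0,0,0,0,0],
    [0,0.03,0,0,0,0,0],
  ],
)

```text
clock: 11.08
position: [0.535, 0.0248, 0.4156]
orientation: [-0.044, 2.196, -2.195]
force: [14.3, 1.7, -5.7]
finger_gap: 0.0003
```

>>> drive_tool(
  deltas=[
    [0,-0.1,0,0,0,0,0],
    [0,-0.3,0,0,0,0,0],
    [0,-0.5,-0.2,0,0,0,0],
    [0,-0.5,-0.7,0,0,0,0],
    [0,-0.5,-1.3,0,0,0,0],
    [0,-0.5,-1.5,0,0,0,0],
    [0,-0.5,-1.5,0,0,0,0],
  ],
)

```text
clock: 11.67
position: [0.5541, 0.0257, 0.4776]
orientation: [-0.047, 2.196, -2.198]
force: [0.5, -0.6, 0.1]
finger_gap: -0.0001
```

```bash
python3 -c "
from h import *
go(b2w([-.155,0,.30]),Rd(-1))
go(b2w([-.155,0,.30]),Rd(-1,-.226))
from bench import arm
f=arm.grab_frame('wrist');cv2.imwrite('pics/w7.png',f['frame'][:,:,::-1])
f=arm.grab_frame('scene');cv2.imwrite('pics/s7.png',cv2.resize(f['frame'][95:275,230:410,::-1],(594,594),interpolation=cv2.INTER_CUBIC))"
```

```text
t 11.67 tcp [0.5541 0.0257 0.4776] tip_bal [-2.800e-02 -3.000e-04  3.046e-01] F [ 0.5 -0.6  0.1] gap -0.0001
target tcp [0.4277 0.0202 0.473 ] shift [ 3.164  0.106 -0.007] turn [-0.01   0.013 -0.028]
t 11.67 tcp [0.5541 0.0257 0.4776] tip_bal [-2.800e-02 -3.000e-04  3.046e-01] F [ 0.5 -0.6  0.1] gap -0.0001
target tcp [0.3889 0.0185 0.4686] shift [ 4.133  0.214 -0.008] turn [-0.008  0.014  2.131]
```

View pics/w7.png

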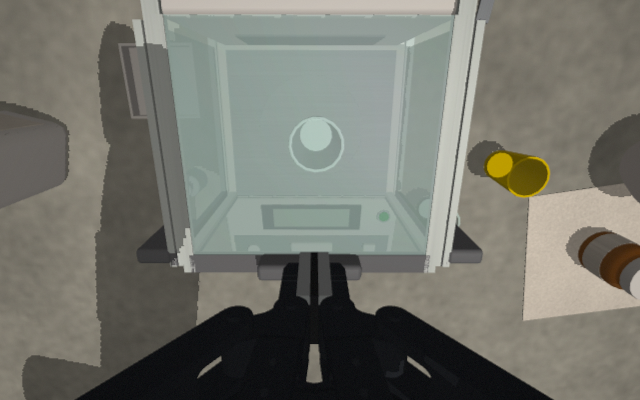

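View pics/s7.png

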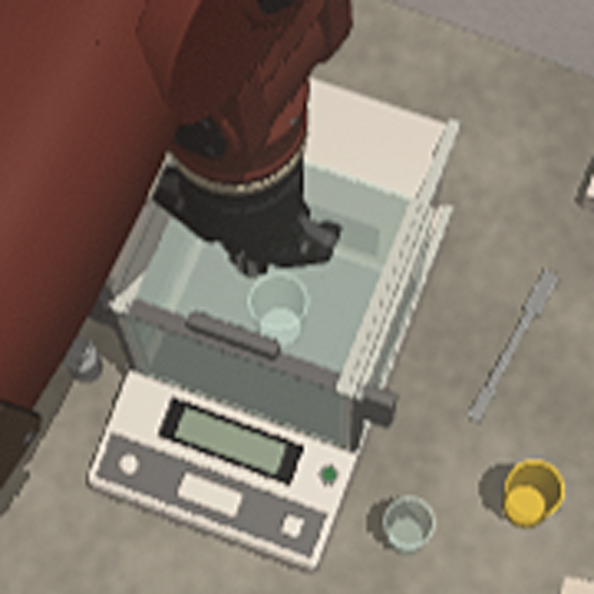

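>>> drive_tool(
  deltas=[
    [0,0.5,0,0,0,0,0],
    [0,1.1,0,0,0,0,0],
    [0,1.7,0,0,0,0,0.3],
    [0,2.3,0,0,0,0,0.6],
    [0,2.8,0.1,0,0,0,1],
    [0,3.3,0.15,0,0,0,1.4],
    [0,3.8,0.2,0,0,0,1.8],
    [0,4.1,0.2,0,0,0,2.13],
    [0,4.13,0.21,0,0,0,2.13],
    [0,4.13,0.21,0,0,0,2.13],
  ],
)

```text
clock: 12.6
position: [0.3882, 0.0182, 0.4662]
orientation: [0.186, 2.089, -2.079]
force: [-0.0, 0.3, -0.3]
finger_gap: 0.0002
```

```bash
python3 -c "
from h import *
n=np.array([-.224,0,.9746])
go(b2w(np.array([-.146,0,.057])+n*.04),Rd(-1,-.226))
from bench import arm
f=arm.grab_frame('scene');cv2.imwrite('pics/s8.png',f['frame'][:,:,::-1])"
```

```text
t 12.6 tcp [0.3882 0.0182 0.4662] tip_bal [-0.1563 -0.0003  0.2975] F [-0.   0.3 -0.3] gap 0.0002
target tcp [0.389  0.0185 0.2646] shift [ 1.094  4.921 -0.008] turn [-0.     0.007  0.034]
```

View pics/s8.png

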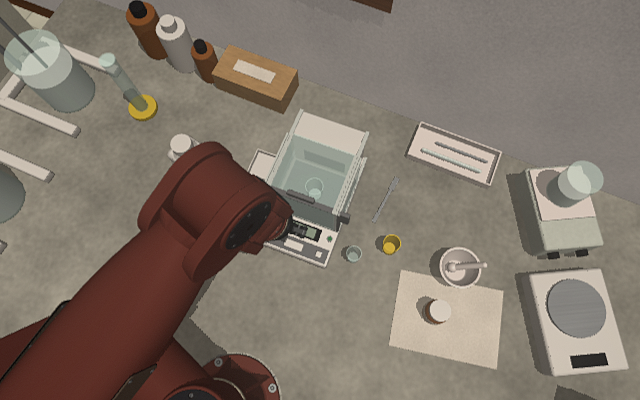

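>>> drive_tool(
  deltas=[
    [0,0.2,0.6,0,0,0,0],
    [0,0.4,1.2,0,0,0,0],
    [0,0.5,1.8,0,0,0,0],
    [0,0.6,2.4,0,0,0,0],
    [0,0.6,2.5,0,0,0,0],
    [0,0.6,2.5,0,0,0,0],
  ],
)

```text
clock: 13.15
position: [0.3874, 0.0183, 0.3625]
orientation: [0.182, 2.092, -2.079]
force: [-0.5, 0.0, -0.3]
finger_gap: -0.0002
```

```bash
python3 -c "
from h import *
n=np.array([-.224,0,.9746])
go(b2w(np.array([-.146,0,.057])+n*.04),Rd(-1,-.226))
from bench import arm
f=arm.grab_frame('scene');cv2.imwrite('pics/s9.png',f['frame'][:,:,::-1])
z=f['z_map'];v,u=np.mgrid[0:400,0:640];d=np.stack([(u-f['cx'])/f['fx'],(v-f['cy'])/f['fy'],np.ones_like(z)],-1)*z[...,None]
p=d@f['pose'][:3,:3].T+f['pose'][:3,3]
for q in((180,145),(170,160),(220,170),(180,185),(150,220),(250,215),(250,180)):print(q,np.round(p[q[1],q[0]],3))
"
```

```text
t 13.15 tcp [0.3874 0.0183 0.3625] tip_bal [-0.1577  0.0002  0.1936] F [-0.5  0.  -0.3] gap -0.0002
target tcp [0.389  0.0185 0.2646] shift [4.930e-01 2.398e+00 1.000e-03] turn [0.016 0.012 0.068]
(180, 145) [0.537 0.389 0.191]
(170, 160) [0.508 0.431 0.116]
(220, 170) [0.569 0.334 0.002]
(180, 185) [0.477 0.423 0.   ]
(150, 220) [ 0.346  0.452 -0.003]
(250, 215) [ 0.34  -0.004  0.67 ]
(250, 180) [ 0.577  0.237 -0.002]
```

View pics/s9.png

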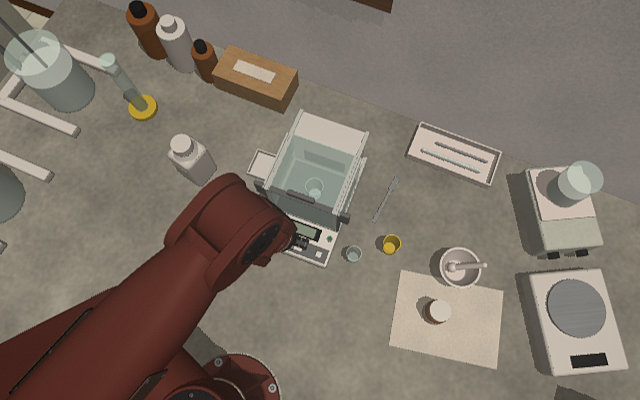

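>>> drive_tool(
  deltas=[
    [0,0.1,0.5,0,0,0,0],
    [0,0.2,1.0,0,0,0,0],
    [0,0.3,1.5,0,0,0,0.03],
    [0,0.4,2.0,0,0,0,0.07],
    [0,0.49,2.3,0,0,0,0.07],
    [0,0.49,2.4,0,0,0,0.07],
    [0,0.49,2.4,0,0,0,0.07],
  ],
)

```text
clock: 13.78
position: [0.3898, 0.0182, 0.267]
orientation: [0.193, 2.085, -2.074]
force: [-0.6, -0.1, 0.5]
finger_gap: 0.0002
```

```bash
python3 -c "
from h import *
n=np.array([-.224,0,.9746])
go(b2w(np.array([-.146,0,.057])+n*.005),Rd(-1,-.226))
from bench import arm
f=arm.grab_frame('wrist');cv2.imwrite('pics/w10.png',f['frame'][:,:,::-1])
f=arm.grab_frame('scene');cv2.imwrite('pics/s10.png',cv2.resize(f['frame'][155:275,260:380,::-1],(600,600),interpolation=cv2.INTER_CUBIC))"
```

```text
t 13.78 tcp [0.3898 0.0182 0.267 ] tip_bal [-0.1534 -0.0003  0.0986] F [-0.6 -0.1  0.5] gap 0.0002
target tcp [0.3968 0.0188 0.2305] shift [ 0.037  0.929 -0.009] turn [ 0.002  0.013 -0.043]
```

View pics/w10.png

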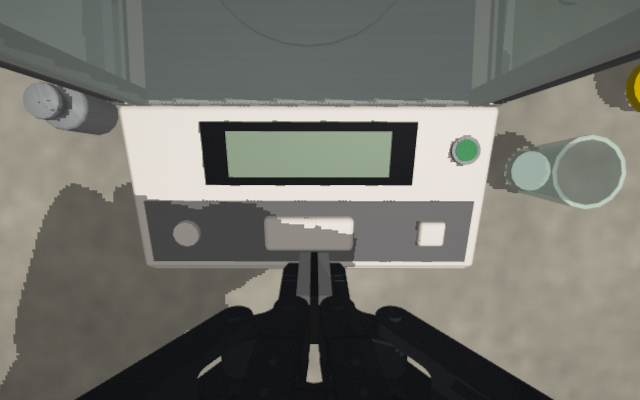

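View pics/s10.png

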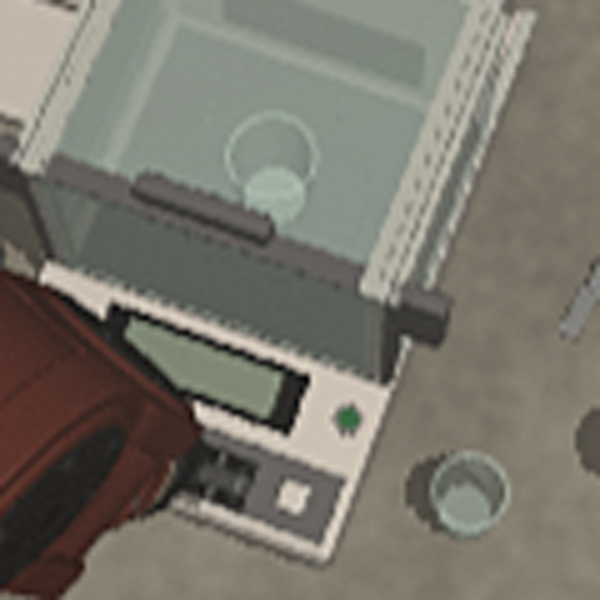

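```bash
python3 -c "
from h import *
from bench import arm
f=arm.grab_frame('wrist')
for q in((309,234),(187,234),(431,234)):
  w=ray(f,*q,.057);print(np.round(w,4),np.round(B.inv().apply(w-O),4))"
```

```text
[0.4392 0.0224 0.057 ] [-0.1434  0.0017  0.057 ]
[0.4359 0.0956 0.057 ] [-0.1434  0.075   0.057 ]
[ 0.4424 -0.0509  0.057 ] [-0.1433 -0.0717  0.057 ]
```

>>> drive_tool(
  deltas=[
    [0,0.03,0.2,0,0,0,0],
    [0,0.03,0.45,0,0,0,0],
    [0,0.03,0.65,0,0,0,0],
    [0,0.03,0.8,0,0,0,0],
    [0,0.03,0.88,0,0,0,0],
    [0,0.03,0.88,0,0,0,0],
  ],
)

```text
clock: 14.43
position: [0.396, 0.0187, 0.2305]
orientation: [0.192, 2.086, -2.074]
force: [0.2, -1.7, -0.2]
finger_gap: -0.0002
```

>>> drive_tool(
  deltas=[
    [0,0,0.03,0,0,0,0],
    [0,0,0.06,0,0,0,0],
    [0,0,0.08,0,0,0,0],
    [0,0,0.08,0,0,0,0],
  ],
)

```text
clock: 14.77
position: [0.3971, 0.0186, 0.2287]
orientation: [0.194, 2.084, -2.074]
force: [-0.0, -0.7, -1.5]
finger_gap: 0.0005
```

```bash
python3 -c "
from h import *
n=np.array([-.224,0,.9746])
go(b2w(np.array([-.145,0,.057])-n*.003),Rd(-1,-.226))"
```

```text
t 14.77 tcp [0.3971 0.0186 0.2287] tip_bal [-0.1461 -0.0002  0.0603] F [-0.  -0.7 -1.5] gap 0.0005
target tcp [0.3996 0.0189 0.2227] shift [-0.027  0.161 -0.006] turn [ 0.002  0.013 -0.044]
```

Tip is about 3 mm above the key; pressing slowly.

>>> drive_tool(
  deltas=[
    [0,0,0.04,0,0,0,0],
    [0,0,0.08,0,0,0,0],
    [0,0,0.1,0,0,0,0],
    [0,0,0.1,0,0,0,0],
  ],
)

```text
clock: 15.1
position: [0.3981, 0.0186, 0.2249]
orientation: [0.194, 2.084, -2.074]
force: [0.7, -0.3, 2.5]
finger_gap: -0.0
```

>>> drive_tool(
  deltas=[
    [0,0,0.02,0,0,0,0],
    [0,0,0.04,0,0,0,0],
    [0,0,0.04,0,0,0,0],
  ],
)

```text
clock: 15.35
position: [0.3984, 0.0186, 0.2233]
orientation: [0.194, 2.084, -2.074]
force: [0.8, -0.5, 4.1]
finger_gap: 0.0001
```

>>> drive_tool(
  deltas=[
    [0,0,0.02,0,0,0,0],
    [0,0,0.03,0,0,0,0],
    [0,0,0.03,0,0,0,0],
  ],
)

```text
clock: 15.6
position: [0.3987, 0.0186, 0.2225]
orientation: [0.194, 2.084, -2.074]
force: [-2.9, -0.0, 7.4]
finger_gap: -0.0003
```

>>> drive_tool(
  deltas=[
    [0,0,0.02,0,0,0,0],
    [0,0,0.02,0,0,0,0],
    [0,0,0.02,0,0,0,0],
  ],
)

```text
clock: 15.85
position: [0.3988, 0.0187, 0.2223]
orientation: [0.194, 2.084, -2.074]
force: [-9.1, 0.9, 14.2]
finger_gap: 0.0001
```

>>> drive_tool(
  deltas=[
    [0,0,-0.1,0,0,0,0],
    [0,0,-0.3,0,0,0,0],
    [0,0,-0.7,0,0,0,0],
    [0,0,-1.4,0,0,0,0],
    [0,0,-2.2,0,0,0,0],
    [0,0,-3,0,0,0,0],
    [0,0,-3.8,0,0,0,0],
    [0,0,-4.6,0,0,0,0],
    [0,0,-5,0,0,0,0],
    [0,0,-5,0,0,0,0],
  ],
)

```text
clock: 16.68
position: [0.3604, 0.0165, 0.4217]
orientation: [0.189, 2.086, -2.076]
force: [0.3, -0.7, 0.6]
finger_gap: 0.0002
```

```bash
python3 -c "
from h import *
from bench import arm
for n in('wrist','scene','top'):
  f=arm.grab_frame(n);pickle.dump(f,open(n+'_end.pkl','wb'));cv2.imwrite('pics/%s_end.png'%n,f['frame'][:,:,::-1])
f=pickle.load(open('scene_end.pkl','rb'));cv2.imwrite('pics/sec.png',cv2.resize(f['frame'][95:275,230:410,::-1],(594,594),interpolation=cv2.INTER_CUBIC))"
```

```text
(no output)
```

View pics/wrist_end.png

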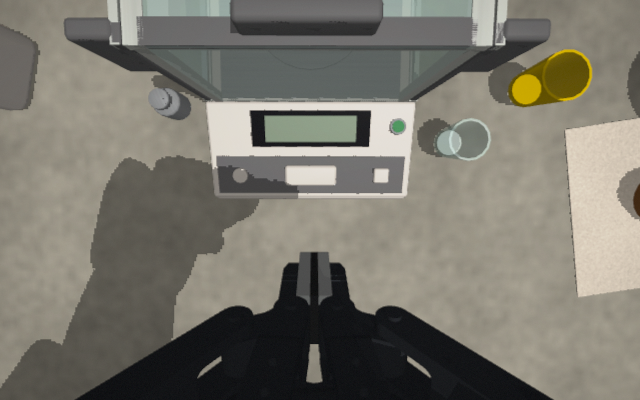

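View pics/sec.png

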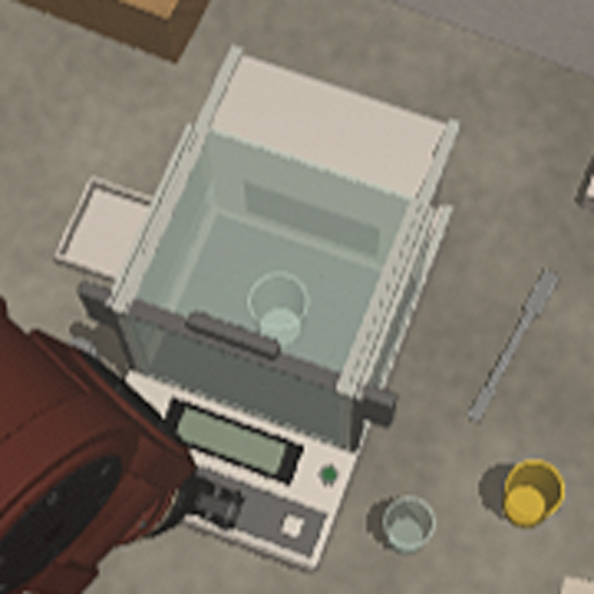

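View pics/top_end.png

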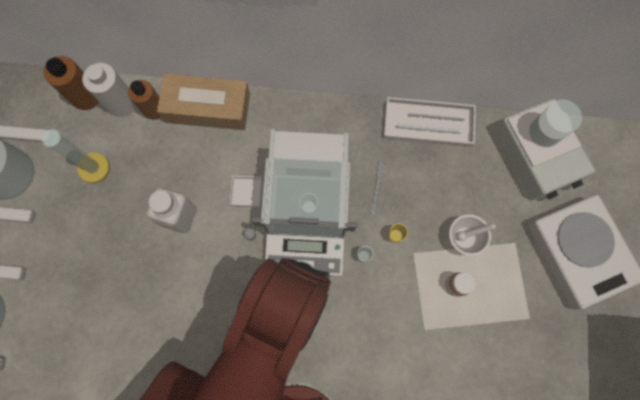

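```bash
python3 -c "
from h import *
f=pickle.load(open('wrist_end.pkl','rb'))
for q,z in(((90,18),.228),((525,18),.228),((306,1),.251)):
  pass
g=cv2.cvtColor(f['frame'],cv2.COLOR_RGB2GRAY)
cl=lambda c:(np.where(g[:60,c]<90)[0].min(),np.where(g[:60,c]<90)[0].max())
for c in(80,95,520,535):
  a,b=cl(c);print(c,a,b,np.round(B.inv().apply(ray(f,c,b,.165)-O),4),np.round(B.inv().apply(ray(f,c,a,.228)-O),4))
from bench import arm
print(arm.state()['clock'],arm.sign_off())"
```

```text
80 19 45 [-0.0501  0.1613  0.165 ] [-0.0585  0.1185  0.228 ]
95 38 53 [-0.0555  0.1512  0.165 ] [-0.0678  0.1114  0.228 ]
520 39 54 [-0.056  -0.1452  0.165 ] [-0.0681 -0.1077  0.228 ]
535 39 46 [-0.0506 -0.1553  0.165 ] [-0.0681 -0.1155  0.228 ]
the job is handed in; nothing more can be done
16.8333 None
```

I pushed the right-hand door and then the top panel shut with the closed fingertips, pressed the tare key, lifted clear and handed the job in at 16.8 s. No verdict was reported.

- **Shield:** I moved both panels at up to about 0.15 m/s and slowed to small steps at the end. Each met its stop with a clear force rise, to about 11 N for the door and 14 N for the panel. In the last images the right grip's front edge is at x -0.068 of the balance, level with the shut left door's grip to within 1 mm.
- **Tare key:** I pressed it along the deck's normal with the shield shut. The wrist force was about 8 N, and 17 N after one more small step. The key needs only 4 N to go fully down, so it had reached its stop. I then let it go.
- **Last pictures:** The beaker stands on the pan where it was, and I saw nothing displaced on the bench. The power and menu keys were not touched, and the gripper is clear of everything with no force on it.

**What the checks did not cover:** The top panel's shut position rests on its stop force and the pictures; I did not measure it at the end. I judged the three keys and the bench objects by eye only. One scripted sample of the left grip's edge (image column 80) fell on its rounded corner and read about 9 mm off, so I used the neighbouring column (95) instead.

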